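Make up two job kits from the pot stock

TASK

Make up the two job kits, one part to each nest: the blue tray gets the frosted pot and the black sleeve, the yellow tray gets the amber pot, the green cap and the steel thread plug gauge; which nest of its tray a part takes does not matter. Set every part down without dropping it, upright as it stands in the stock and fully down in its nest. Leave the aluminium ring, the red cap and the hex key where they are.

Things in the scene. Friction and masses are not known exactly. Their poses are not given: they have to be found in the camera images.
- frosted_pot_c (a point): Frosted, whitish translucent plastic pot, open at the top, outside dia 58 mm (screw thread dia 53 mm in the top 13 mm), wall 3 mm, 50 mm tall, about 45 g. Origin at its centre, half-way up; z up. It stands upright on the steel plate (z = 0) in the stock, mouth up, so the centre is 25 mm above the plate.
- black_sleeve_c (a point): Plain black plastic sleeve: a tube open at both ends, outside dia 58 mm, bore 49 mm, 46 mm tall, about 60 g. Origin at its centre, half-way up; z up. It stands upright on the steel plate (z = 0) in the stock; centre 23 mm above the plate.
- amber_pot_c (a point): Amber-brown plastic pot, open at the top, same shape and size as the frosted pot (dia 58 mm, 50 mm tall, about 45 g). Origin at its centre, half-way up; z up. It stands upright on the steel plate (z = 0) in the stock, mouth up; centre 25 mm above the plate.
- green_cap_c (a point): Green plastic screw cap with a fluted side and a closed top, dia 58 mm over the flutes, 46 mm tall, about 50 g. Origin at its centre, half-way up; z up. It stands upright on the steel plate (z = 0) in the stock, closed side up; centre 23 mm above the plate.
- plug_gauge_c (a point): Steel thread plug gauge standing on its grey threaded plug (dia 45 mm, 19 mm tall), then a short neck and a dark fluted round handle dia 27 mm from 25 mm up to the top at 84 mm; about 220 g. Origin at its centre, half-way up; z up. It stands upright on the steel plate (z = 0) in the stock; centre 42 mm above the plate, in the lower part of the handle: grip here or up to 20 mm higher, across the handle.
- blue_tray: Blue kit tray, a fixed low plate 204 x 92 mm, 7 mm high, with TWO round nests dia 76 mm in a row along its x axis, centres at x = -42 and +42 mm, y = 0. Nests are 5 mm deep with a dark floor 2 mm above the steel plate. Origin at the centre of its underside, z up. Both trays can stand on either side of the stock. Parts are best gripped across the tray (along its y axis) and at or a little above their mid-height, so that the fingertips stay above the tray's 7 mm top.
- yellow_tray: Yellow kit tray, like the blue one but 288 x 92 mm with THREE nests dia 76 mm in a row along its x axis, centres at x = -84, 0 and +84 mm, y = 0; 7 mm high, nest floor 2 mm above the steel plate. Fixed. Origin at the centre of its underside, z up.
- alu_ring_c (a point): Grey metallic aluminium spacer ring (tube, outside dia 58 mm, bore 40 mm, 46 mm tall) standing among the stock; not wanted, to be left where it is. Origin at its centre.
- red_cap_c (a point): Red screw cap, same shape as the green one (dia 58 mm, 46 mm tall), among the stock; not wanted, to be left where it is. Origin at its centre.
- hex_key_c (a point): Dark steel L-shaped hex key, bar 8 mm thick, lying flat among the stock: long arm 94 mm along its y axis, short arm 32 mm towards its +x at the +y end; to be left where it is. Origin on the long arm's axis, half-way along, 4 mm above the plate.
Things that resemble listed ones, but are neither listed nor needed, are in the scene too. Several things look just like the part that bears green_cap_c: the one meant starts farthest from the robot's base.

How it is judged:
By the outcome, as a careful person would: the job done as asked, in the order asked, and still so for the second after the job is handed in, with the robot touching nothing.
It also fails if it takes over 128 s, if anything falls off the work surface, if the arm or the gripper's body presses on something with over 40 N, if the wrist force passes 120 N, or if a joint passes its speed limit or range.

ROBOT

A 6-joint arm with a two-finger parallel gripper is mounted at the origin on the work surface. World frame = base frame: x ahead of the robot, y to its left, z up, the work surface at z = 0. Lengths are in m, angles in rad, forces in N, time in s.
With the tool pointing down it reaches from about 0.35 to 0.975 m from the base axis. Payload 4.9 kg.
Tool frame: the origin (TCP) lies where the fingers leave the gripper's body, on its centre line; the fingertips stand 73 mm ahead of it and the grasp point (between the pads) lies 54 mm ahead of it; z points along the fingers, y is the direction in which the jaws open and shut (so a half turn about z gives the same grasp; the last joint's range is limited). The gripper opens to 85 mm and grips with 20 to 120 N. Pads are 22 mm wide; open, the fingers measure 114 mm over their backs; the gripper's body (76 mm by 85 mm) begins 54 mm behind the grasp point. The pads swing forward as they close: fully open they stand 13 mm farther back than shut.
Start: joints at [1.057, 0.053, 1.613, -0, 1.476, -0.119], TCP at [0.24, 0.577, 0.304] pointing down, gripper open.
Joint ranges: [-3.01, 3.01], [-1.01, 2.22], [0.06, 2.58], [-1.02, 4.17], [0.09, 2.62], [-3.14, 3.14]. Speed limits (rad/s): [2.57, 2.57, 3.14, 3.14, 3.14, 3.14].

INTERFACE

Orientations are given as a rotation vector (axis times angle).
In Python, from station import monitor, vision, workorder gives the robot as it stands.
- The arm moves only by the tool arm_command, never from a script. Its argument "rows" is text: rows parted by semicolons, each of 6 numbers parted by spaces: the shift along the world's x, y, z in mm, then the turn, a rotation vector about the world's x, y, z in degrees. In form: tx ty tz wx wy wz; .... A call has 1 to 12 rows; each row is the pose to reach, as a shift and turn from the pose measured when the call began; what a row does not reach only later rows make up. A row lasts 1/8 s, in which the tool goes at most 62.5 mm and 10.7 degrees, less where a joint would pass 70% of its speed; a pose out of reach is approached as far as the arm can. A call with a gripper value outside its range is refused whole. "jaw" is the opening, from 0 (shut) to 1 (fully open), set as the call begins (left out, the last holds). The fingers move at their own pace and stop on an object; "squeeze" is the grip in N (left out, the last holds). Time passes only in rows, so rows that repeat a pose let the fingers close. It gives the time, the measured TCP pose, the force and the opening at its end, in the units of the state.
- monitor.get_obs(): the state, without advancing time (a new reading comes with each control period).
- vision.get_image(name): name is "side" or "top" or "wrist"; returns a dict with "frame" (420x560x3 uint8, red, green, blue), "vfov" (degrees; the focal length in pixels is half the picture's height over the tangent of half this angle, whatever the lens; pixels are square), "cx", "cy" (the principal point, pixels), "distortion" ([k1, k2, p1, p2, k3] as OpenCV has them; the pictures are not rectified), "R" (3x3) and "t" (3): a world point X has camera coordinates R X + t; the wrist camera has in their place "T_tool_cam" (4x4, takes a point from camera to tool coordinates, whose origin is the TCP and whose axes are the flange's). Camera axes: x right, y down, z forward; pixel columns grow to the right and rows downward; lengths in m; the calibration is good to about 2 mm. A picture is of the moment at which its call begins: read the wrist's pose just before it. There is no depth.
- workorder.finish_job(): hands the job in, once; it reports no verdict.
The state is a dict: "t": time; "q": joint angles; "dq": joint speeds; "effort": joint torques, N m; "tool_pos": TCP position; "tool_rot": TCP orientation; "contact_force": force on the tool from outside, world axes, zero at the start; "wrist_torque": the same for the moment, N m; "opening": finger opening in m.
Only numpy, scipy, OpenCV 4.12 (cv2) and the standard library are available. Lean on these libraries where they do the work, as an engineer would, in place of code of your own. Each camera call takes 0.05 s, during which the arm holds its last target. There are 200 camera calls.

## Working session

There is one attempt and no reset: what is moved stays moved. The work goes in short steps, Python scripts to look and compute and a tool call to move; the robot and the scene stay as the last step left them, time stands still between calls to the robot, and variables do not carry over. Pictures are saved under pics/ and viewed, about 12 in all and at most 16, crops included, and the job is handed in when it is done.

Besides the shell and the picture viewer there is one more tool, called after "Request:" by a JSON object that holds its "fn" and its "kwargs", one argument or row to a line. arm_command: Moves the arm, as the interface text tells. Its arguments: {"type":"object","properties":{"rows":{"type":"string"},"jaw":{"type":"number"},"squeeze":{"type":"number"}},"required":["rows"]}

```bash
mkdir -p pics; ls
cat > h.py <<'E'
import numpy as np, cv2
from station import monitor, vision, workorder
def cam(name):
    o=monitor.get_obs(); im=vision.get_image(name); f=im["frame"]; h=f.shape[0]
    F=h/2/np.tan(np.radians(im["vfov"])/2)
    K=np.array([[F,0,im["cx"]],[0,F,im["cy"]],[0,0,1]]); D=np.array(im["distortion"],float)
    if "R" in im: R=np.array(im["R"]);t=np.array(im["t"])
    else:
        T=np.eye(4);T[:3,:3]=cv2.Rodrigues(np.array(o["tool_rot"],float))[0];T[:3,3]=o["tool_pos"]
        M=np.linalg.inv(T@np.array(im["T_tool_cam"]));R=M[:3,:3];t=M[:3,3]
    return dict(f=f,K=K,D=D,R=R,t=t)
def ray(c,uv,z):
    p=cv2.undistortPoints(np.array(uv,float).reshape(-1,1,2),c["K"],c["D"]).reshape(-1,2)
    d=np.c_[p,np.ones(len(p))]@c["R"]; o=-c["R"].T@c["t"]
    return o+d*((z-o[2])/d[:,2])[:,None]
def proj(c,X):
    return cv2.projectPoints(np.array(X,float).reshape(-1,1,3),cv2.Rodrigues(c["R"])[0],c["t"],c["K"],c["D"])[0].reshape(-1,2)
def save(n,f,s=1):
    cv2.imwrite("pics/"+n,cv2.resize(f[...,::-1],None,fx=s,fy=s,interpolation=cv2.INTER_CUBIC))
E
python3 - <<'E'
from h import *
import pickle
for n in("top","side"):
    c=cam(n);save(n+"0.png",c["f"],1.4);pickle.dump(c,open(n+"0.pkl","wb"));print(n,-c["R"].T@c["t"],c["R"])
print(monitor.get_obs())
E
```

```text
pics
top [ 0.37630681 -0.01392144  1.10562201] [[-0.02200139 -0.99975707  0.00131634]
 [-0.99349415  0.02171637 -0.11179345]
 [ 0.1117377  -0.00376739 -0.99373059]]
side [ 0.21937796 -0.59203677  0.78433159] [[ 0.91068211 -0.41304423  0.00725016]
 [-0.29788802 -0.66874235 -0.68120951]
 [ 0.28621815  0.61820558 -0.73205262]]
{'t': 0.1, 'q': array([ 1.05699725e+00,  5.33272789e-02,  1.61416100e+00, -2.40198660e-05,
        1.47599940e+00, -1.19019067e-01]), 'dq': array([-7.07292054e-04,  6.05352819e-05, -2.94776675e-03, -1.56645836e-03,
        9.09053316e-04, -1.85873782e-03]), 'effort': array([ 8.37373682e-04, -3.94901669e+01, -3.71365249e+01, -1.34460652e-04,
        3.80338155e-03,  1.66281410e-05]), 'tool_pos': array([0.24018089, 0.57654282, 0.30276066]), 'tool_rot': array([-6.15984932e-01, -3.08003200e+00,  2.84010827e-03]), 'contact_force': array([-0.2428456 , -0.11578606, -0.04327753]), 'wrist_torque': array([-0.02899496, -0.05271809,  0.0073985 ]), 'opening': 0.08513032999884754}
```

View pics/top0.png

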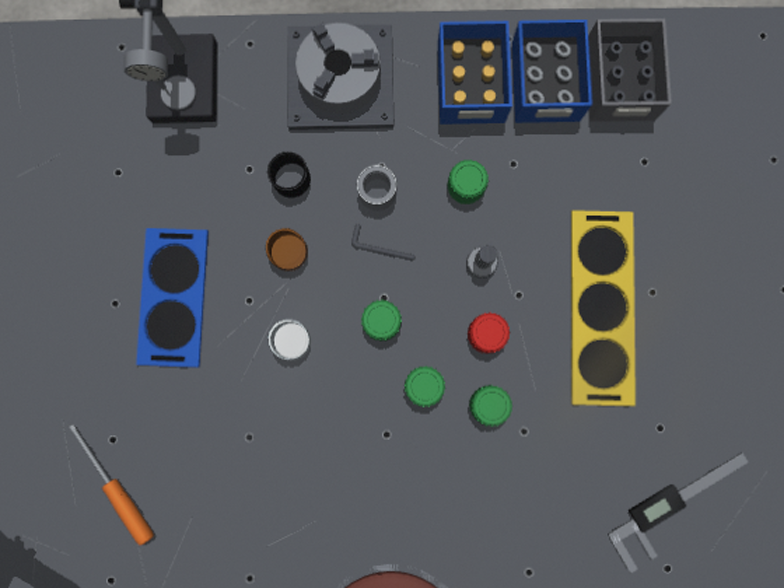

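View pics/side0.png

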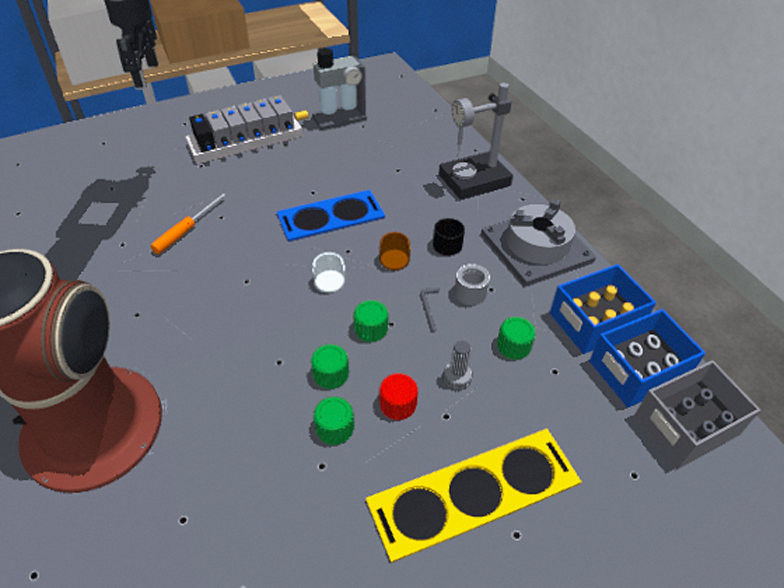

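Both pictures are clear. In the 1.4x top view the green caps are at (468,180), (381,320), (424,387) and (490,406). Up in the picture is +x, so the one at (468,180) lies farthest from the base. Next I measure everything in both views.

```bash
cat > m.py <<'E'
from h import *
import pickle
seeds={ # name: top px, side px (1.4x), mid height
'frost':((290,340),(328,275),.025),'black':((289,175),(448,237),.023),'amber':((287,250),(394,252),.025),
'green':((468,180),(516,338),.023),'gauge':((482,262),(459,370),.03),'ring':((376,185),(472,285),.023),
'red':((489,332),(398,396),.023),'g2':((381,320),(371,321),.023),'g3':((424,387),(330,366),.023),'g4':((490,406),(333,420),.023),'hex':((385,245),(430,310),.004)}
out={}
def blob(c,s):
    f=c["f"].astype(int);x,y=int(s[0]/1.4),int(s[1]/1.4);r=38
    x0,y0=x-r,y-r;w=f[y0:y+r,x0:x+r]
    bg=np.median(w.reshape(-1,3),0) if 0 else np.array(BG)
    # background: chroma/brightness difference
    b=w.sum(2)/3; B=bg.sum()/3
    ch=np.abs((w-b[...,None])-(bg-B)).max(2)
    m=((ch>14)|(np.abs(b-B)>22)).astype(np.uint8)
    m=cv2.morphologyEx(m,cv2.MORPH_CLOSE,np.ones((3,3)))
    n,l,st,_=cv2.connectedComponentsWithStats(m)
    i=min(range(1,n),key=lambda i:np.min(np.hypot(*(np.argwhere(l==i)-r).T))-0.02*st[i,4])
    cs,_=cv2.findContours((l==i).astype(np.uint8),cv2.RETR_EXTERNAL,cv2.CHAIN_APPROX_NONE)
    k=cv2.convexHull(max(cs,key=cv2.contourArea))+[x0,y0]
    M=cv2.moments(k.astype(np.float32));return np.array([M['m10']/M['m00'],M['m01']/M['m00']]),k
vis={}
for v,i in(("top",0),("side",1)):
    c=pickle.load(open(v+"0.pkl","rb"));BG=np.median(c["f"][150:330].reshape(-1,3),0);print(v,BG)
    vis[v]=cv2.resize(c["f"],None,fx=1.4,fy=1.4)
    for n,s in seeds.items():
        p,k=blob(c,s[i]);out.setdefault(n,[]).append(ray(c,[p],s[2])[0,:2]*1e3)
        cv2.polylines(vis[v],[(k*1.4+.7).astype(np.int32)],True,(255,0,255),1)
    hsv=cv2.cvtColor(c["f"],cv2.COLOR_RGB2HSV)
    for n,(lo,hi) in dict(blue=((105,120,60),(125,255,255)),yellow=((22,120,90),(34,255,255))).items():
        m=cv2.inRange(hsv,lo,hi); 
        cs,_=cv2.findContours(m,cv2.RETR_EXTERNAL,cv2.CHAIN_APPROX_SIMPLE)
        best=None
        for k in sorted(cs,key=cv2.contourArea)[::-1][:6]:
            P=ray(c,k.reshape(-1,2)+0.0,.007)[:,:2]*1e3
            r=cv2.minAreaRect(P.astype(np.float32))
            if max(r[1])>180 and .6<max(r[1])<350 and 70<min(r[1])<115: print(n,'tray',np.round(r[0],1),np.round(r[1]),round(r[2],1))
for n,o in out.items(): print(n,'top',np.round(o[0],1),'side',np.round(o[1],1),'r',np.round(np.hypot(*o[0])))
cv2.imwrite("pics/ov.png",np.hstack([vis["top"][130:450,120:520],vis["side"][190:510,250:650]])[...,::-1])
E
python3 m.py
```

```text
top [90. 93. 98.]
blue tray [508.3 314.5] [ 94. 205.] 86.7
yellow tray [ 479.7 -321.4] [ 93. 288.] 87.3
side [115. 120. 132.]
blue tray [506.1 308.2] [ 99. 206.] 86.8
yellow tray [ 478.6 -324.6] [ 94. 289.] 87.5
frost top [436.3 139.1] side [434.8 134.1] r 458.0
black top [678.9 138.3] side [676.9 132.9] r 693.0
amber top [566.8 142.1] side [566.2 136.5] r 584.0
green top [ 662.4 -124.9] side [ 662.  -129.4] r 674.0
gauge top [ 539.2 -139.9] side [ 542.4 -149.7] r 557.0
ring top [656.2   9.2] side [656.3   3.8] r 656.0
red top [ 439.  -147.4] side [ 438.1 -152.1] r 463.0
g2 top [461.6   5.5] side [ 4.606e+02 -2.000e-01] r 462.0
g3 top [364.8 -53. ] side [364.7 -58.7] r 369.0
g4 top [ 336.5 -146.4] side [ 335.4 -152.4] r 367.0
hex top [568.8   4.6] side [577.5   4.5] r 569.0
```

View pics/ov.png

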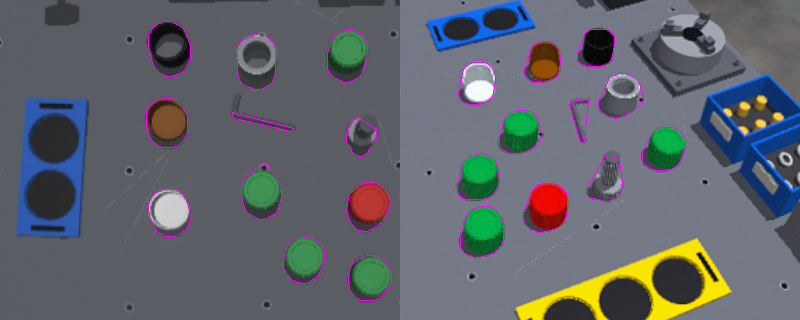

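The contours sit well on the parts. Top and side positions differ by about 5 mm in y everywhere, trays included, which the wrist camera should settle. I'm going over the amber pot first.

Request:
{"fn": "arm_command", "kwargs": {
  "rows": "40 -55 0 0 0 3;80 -109 0 0 0 6;120 -163 -10 0 0 9;160 -217 -20 0 0 12;200 -270 -30 0 0 15;240 -324 -40 0 0 18;280 -380 -50 0 0 19.6;310 -420 -50 0 0 19.6;326 -438 -50 0 0 19.6;326 -438 -50 0 0 19.6;326 -438 -50 0 0 19.6;326 -438 -50 0 0 19.6",
  "jaw": 1,
  "squeeze": 30
}}

```text
t: 1.6
tool_pos: [0.5654, 0.1396, 0.2526]
tool_rot: [-0.08, -3.14, 0.003]
contact_force: [-0.4, -0.3, 0.2]
opening: 0.0856
```

Run:
```python
from h import *
import pickle
c=cam("wrist");save("w1.png",c["f"],1.4);pickle.dump(c,open("w1.pkl","wb"));print(-c["R"].T@c["t"],c["R"])
o=monitor.get_obs();print(o["tool_pos"],o["tool_rot"],o["q"],proj(c,[[.5665,.139,.05],[.5665,.139,.0]]))
```

```text
[0.48464295 0.14250787 0.32255168] [[ 0.04989895  0.99875241 -0.00192595]
 [ 0.94818448 -0.0467665   0.31425958]
 [ 0.31377745 -0.01750738 -0.94933514]]
[0.56545779 0.13969748 0.25274089] [-7.98810131e-02 -3.14010717e+00  2.71553127e-03] [ 1.15053617e-01 -1.06081176e-02  1.76379254e+00 -1.67394317e-03
  1.38911441e+00 -1.40457275e+00] [[279.70205211 200.71192618]
 [279.60861388 185.51350217]]
```

View pics/w1.png

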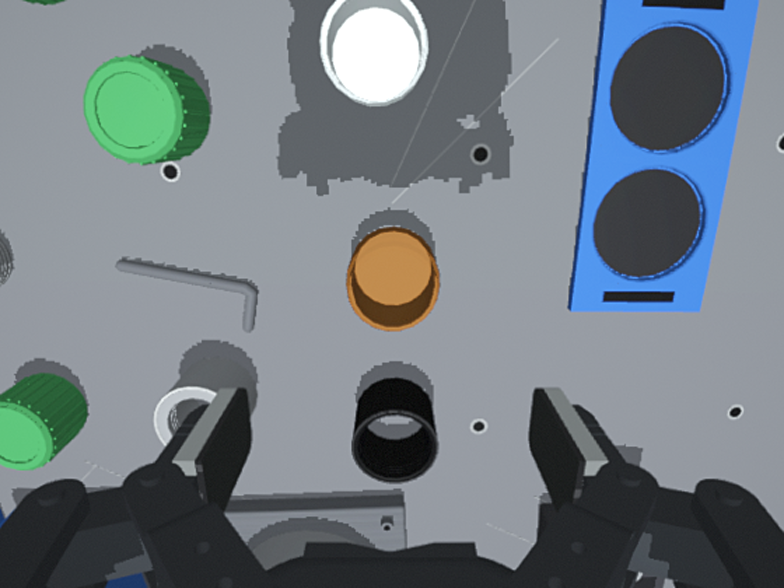

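The pot sits on the predicted pixel (281,200), so the average of top and side is right. The two blue nests show at (477,63) and (463,160) in native pixels. I measure those from this view and compare them with the computed nest centres.

Run:
```python
from h import *
import pickle
c=pickle.load(open("w1.pkl","rb"));f=c["f"]
hsv=cv2.cvtColor(f,cv2.COLOR_RGB2HSV);m=cv2.inRange(hsv,(100,100,80),(125,255,255))
cs,h=cv2.findContours(m,cv2.RETR_CCOMP,cv2.CHAIN_APPROX_NONE)
for k in cs:
    if cv2.contourArea(k)>2500 and len(k)<400:
        P=ray(c,k.reshape(-1,2)+0.0,.007)[:,:2]*1e3
        (x,y),r=cv2.minEnclosingCircle(P.astype(np.float32));print('nest',x,y,2*r)
for lo,hi,z,n in(((5,100,60),(20,255,255),.05,'amber'),):
    m=cv2.inRange(hsv,lo,hi);cs,_=cv2.findContours(m,cv2.RETR_EXTERNAL,cv2.CHAIN_APPROX_NONE)
    k=max(cs,key=cv2.contourArea);P=ray(c,k.reshape(-1,2)+0.,.04)[:,:2]*1e3;r=cv2.minAreaRect(P.astype(np.float32));print(n,r)
```

```text
nest 548.7117309570312 307.243896484375 72.3775634765625
nest 466.122314453125 311.67791748046875 72.3560562133789
amber ((569.2071533203125, 139.53973388671875), (55.587440490722656, 64.71539306640625), 78.97611236572266)
```

Request:
{"fn": "arm_command", "kwargs": {
  "rows": "1 0 -40 0 0 0;1 0 -80 0 0 0;1 0 -110 0 0 0;1 0 -135 0 0 0;1 0 -155 0 0 0;1 0 -165 0 0 0;1 0 -169.5 0 0 0;1 0 -169.5 0 0 0;1 0 -169.5 0 0 0",
  "jaw": 1
}}

```text
t: 2.78
tool_pos: [0.5671, 0.1398, 0.0843]
tool_rot: [0.08, 3.139, -0.002]
contact_force: [0.0, 0.6, -0.2]
opening: 0.0856
```

Request:
{"fn": "arm_command", "kwargs": {
  "rows": "0 0 0 0 0 0;0 0 0 0 0 0;0 0 0 0 0 0;0 0 0 0 0 0;0 0 0 0 0 0;0 0 0 0 0 0",
  "jaw": 0.3,
  "squeeze": 30
}}

```text
t: 3.52
tool_pos: [0.568, 0.1398, 0.0855]
tool_rot: [0.08, 3.137, -0.002]
contact_force: [-1.7, -1.2, 5.4]
opening: 0.0552
```

Request:
{"fn": "arm_command", "kwargs": {
  "rows": "0 0 0 0 0 0;0 0 0 0 0 0;0 0 0 0 0 0;0 0 10 0 0 0;0 0 30 0 0 0;0 0 60 0 0 0;0 0 90 0 0 0;0 0 110 0 0 0;0 0 110 0 0 0"
}}

```text
t: 4.65
tool_pos: [0.5691, 0.14, 0.1983]
tool_rot: [0.08, 3.133, -0.001]
contact_force: [-0.3, 0.3, -0.8]
opening: 0.0549
```

Run:
```python
from h import *
c=cam("wrist");s=cam("side");a=cv2.resize(c["f"],None,fx=.9,fy=.9)
b=cv2.resize(s["f"][90:210,190:340],None,fx=2,fy=2)
o=np.zeros((420,804,3),np.uint8);o[:378,:504]=a;o[:240,504:]=b;save("w2.png",o[:,:800])
```

```text
(no output)
```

View pics/w2.png

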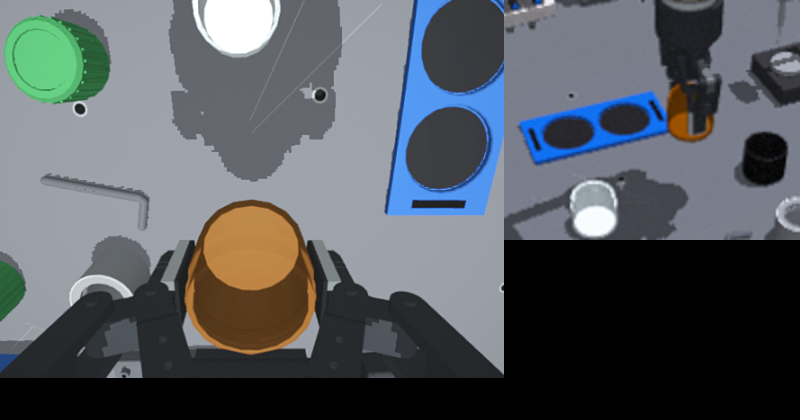

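The pot is held upright. Carrying it to the yellow tray's far nest.

Request:
{"fn": "arm_command", "kwargs": {
  "rows": "0 -25 0 0 0.4 0;0 -65 0 0 0.4 0;0 -110 0 0 0.4 0;0 -160 0 0 0.4 0;-2 -210 0 0 0.4 0;-3 -260 0 0 0.4 0;-4 -310 0 0 0.4 0;-5 -360 0 0 0.4 0;-6 -405 0 0 0.4 0;-6 -440 0 0 0.4 0;-6 -460 0 0 0.4 0;-6 -467 0 0 0.4 0"
}}

```text
t: 6.25
tool_pos: [0.5611, -0.3276, 0.1936]
tool_rot: [-0.081, -3.134, 0.0]
contact_force: [-0.8, -0.3, 0.0]
opening: 0.0548
```

```bash
cat > nests.py <<'E'
from h import *
import sys
c=cam("wrist");f=c["f"];lo,hi=((100,100,80),(125,255,255)) if sys.argv[1]=='b' else ((20,120,90),(36,255,255))
hsv=cv2.cvtColor(f,cv2.COLOR_RGB2HSV);m=cv2.inRange(hsv,lo,hi)
cs,h=cv2.findContours(m,cv2.RETR_CCOMP,cv2.CHAIN_APPROX_NONE)
for k in cs:
    P=ray(c,k.reshape(-1,2)+0.0,.007)[:,:2]*1e3
    (x,y),r=cv2.minEnclosingCircle(P.astype(np.float32))
    if 30<r<42: print('nest %.1f %.1f d %.1f'%(x,y,2*r))
print(monitor.get_obs()["tool_pos"])
save(sys.argv[2],f)
E
python3 nests.py y w3.png
```

```text
nest 479.6 -325.1 d 72.3
[ 0.56121364 -0.32769726  0.19391488]
```

View pics/w3.png

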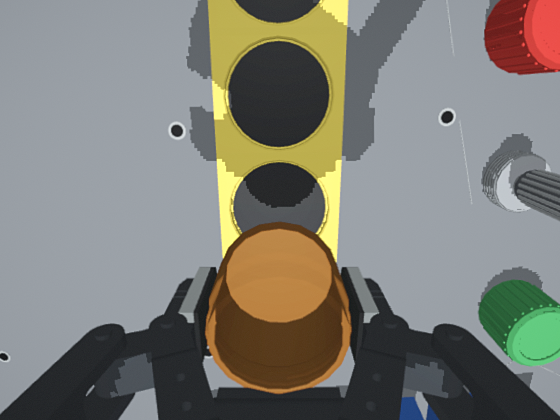

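The middle nest is measured at (479.6,-325.1), so the far nest is at about (563,-328.5). Lowering in stages.

Request:
{"fn": "arm_command", "kwargs": {
  "rows": "2 -1 -20 0 -0.3 0;2 -1 -50 0 -0.3 0;2 -1 -75 0 -0.3 0;2 -1 -90 0 -0.3 0;2 -1 -96 0 -0.3 0;2 -1 -98 0 -0.3 0;2 -1 -98 0 -0.3 0;2 -1 -98 0 -0.3 0;2 -1 -98 0 -0.3 0"
}}

```text
t: 7.42
tool_pos: [0.5635, -0.3289, 0.0966]
tool_rot: [0.081, 3.14, -0.002]
contact_force: [-0.0, 0.5, -0.2]
opening: 0.0548
```

Request:
{"fn": "arm_command", "kwargs": {
  "rows": "0 0 -2 0 0 0;0 0 -4 0 0 0;0 0 -5 0 0 0;0 0 -5 0 0 0;0 0 -5 0 0 0"
}}

```text
t: 8.05
tool_pos: [0.5635, -0.329, 0.0916]
tool_rot: [0.081, 3.14, -0.002]
contact_force: [0.4, -0.5, -1.4]
opening: 0.0549
```

Request:
{"fn": "arm_command", "kwargs": {
  "rows": "0 0 -1 0 0 0;0 0 -2 0 0 0;0 0 -3 0 0 0;0 0 -4 0 0 0;0 0 -4 0 0 0;0 0 -4 0 0 0"
}}

```text
t: 8.8
tool_pos: [0.5635, -0.329, 0.0876]
tool_rot: [0.081, 3.14, -0.002]
contact_force: [-0.2, 0.3, -1.1]
opening: 0.0553
```

Request:
{"fn": "arm_command", "kwargs": {
  "rows": "0 0 -0.5 0 0 0;0 0 -1 0 0 0;0 0 -1 0 0 0;0 0 -1 0 0 0"
}}

```text
t: 9.3
tool_pos: [0.5636, -0.329, 0.0876]
tool_rot: [-0.081, -3.141, 0.002]
contact_force: [-2.7, 2.3, 4.9]
opening: 0.0546
```

Contact at 4.9 N, at the expected height. Release and rise, then take a look from above.

Request:
{"fn": "arm_command", "kwargs": {
  "rows": "0 0 0 0 0 0;0 0 0 0 0 0;0 0 0 0 0 0;0 0 0 0 0 0;0 0 0 0 0 0;0 0 0 0 0 0;0 0 20 0 0 0;0 0 50 0 0 0;0 0 90 0 0 0;0 0 120 0 0 0;0 0 130 0 0 0;0 0 130 0 0 0",
  "jaw": 1
}}

```text
t: 10.8
tool_pos: [0.5638, -0.3292, 0.2187]
tool_rot: [0.081, 3.139, -0.004]
contact_force: [0.0, 0.4, 0.1]
opening: 0.0852
```

```bash
cat > pt.py <<'E'
from h import *
import sys
# wrist picture; prints predicted pixels of given world points (mm) to compare
c=cam("wrist");save(sys.argv[1],c["f"]);o=monitor.get_obs();print(o["tool_pos"],o["tool_rot"])
E
python3 nests.py y w4.png
```

```text
nest 479.7 -325.0 d 72.6
[ 0.5632751  -0.32879977  0.21697934]
```

View pics/w4.png

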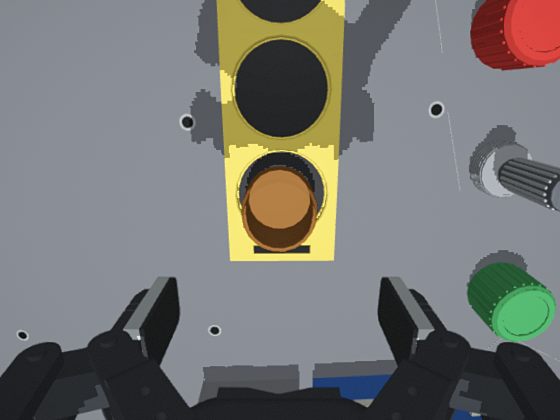

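The amber pot is inside its nest (floor ellipse at about (280,197)), and the seating height was 2.1 mm above the pick height, as it should be. Next is the green cap farthest from the base. I approach to hover and confirm it in a crop.

Request:
{"fn": "arm_command", "kwargs": {
  "rows": "10 25 0 0 0 0;25 60 0 0 0 0;45 100 0 0 0 0;65 140 0 0 0 0;85 175 0 0 0 0;95 195 0 0 0 0;99 202 0 0 0 0;99 202 0 0 0 0;99 202 0 0 0 0;99 202 0 0 0 0"
}}

```text
t: 12.1
tool_pos: [0.662, -0.1278, 0.2171]
tool_rot: [-0.083, -3.14, 0.002]
contact_force: [-0.4, 0.1, -1.0]
opening: 0.0853
```

```bash
cat > caps.py <<'E'
from h import *
import sys
lohi=dict(green=((50,90,50),(80,255,255)),black=((0,0,0),(180,255,45)),white=((0,0,200),(180,30,255)))
c=cam("wrist");o=monitor.get_obs();print(o["tool_pos"],o["tool_rot"])
x,y,h,col=[*map(float,sys.argv[1:4])]+[sys.argv[4]]
u0,v0=proj(c,[[x/1e3,y/1e3,h]])[0].astype(int);print('pred px of top',u0,v0, 'and of tool grasp pt',proj(c,[o["tool_pos"]-[0,0,.054]]))
save(sys.argv[5],c["f"][max(0,v0-130):v0+130,max(0,u0-160):u0+160],2)
E
python3 caps.py 662 -127 .046 green w5.png
```

```text
[ 0.6620221  -0.12768409  0.21715084] [-8.27605731e-02 -3.13996919e+00  1.53470481e-03]
pred px of top 281 211 and of tool grasp pt [[282.07267254 302.7507957 ]]
```

View pics/w5.png

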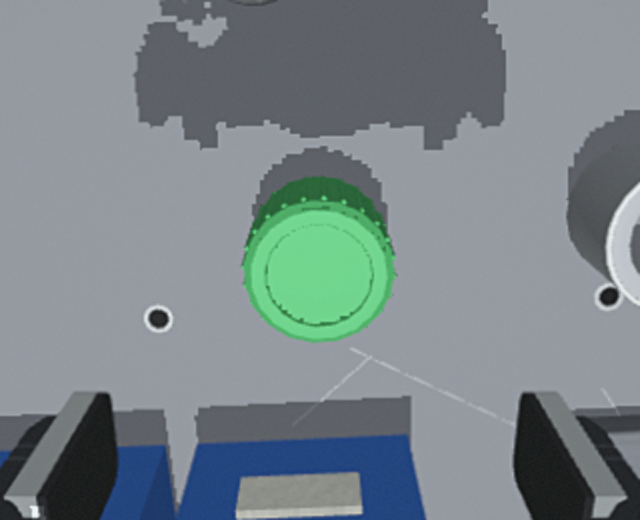

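This is a green cap with its top centre at (281,216), standing beyond the ring's row and in front of the bins. It is the farthest of the four, at a radius of 674 mm against 462 mm or less for the others. It sits about 3–4 mm farther out in x than computed. Grasping it.

Request:
{"fn": "arm_command", "kwargs": {
  "rows": "3 0.5 -30 0 0 0;3 0.5 -70 0 0 0;3 0.5 -100 0 0 0;3 0.5 -120 0 0 0;3 0.5 -130 0 0 0;3 0.5 -134 0 0 0;3 0.5 -134 0 0 0;3 0.5 -134 0 0 0;3 0.5 -134 0 0 0",
  "jaw": 1
}}

```text
t: 13.28
tool_pos: [0.6655, -0.1273, 0.084]
tool_rot: [0.083, 3.14, -0.002]
contact_force: [-0.1, 0.6, -0.7]
opening: 0.0853
```

Request:
{"fn": "arm_command", "kwargs": {
  "rows": "0 0 0 0 0 0;0 0 0 0 0 0;0 0 0 0 0 0;0 0 0 0 0 0;0 0 0 0 0 0;0 0 0 0 0 0;0 0 0 0 0 0;0 0 0 0 0 0",
  "jaw": 0.3
}}

```text
t: 14.28
tool_pos: [0.6659, -0.1274, 0.0847]
tool_rot: [0.083, 3.139, -0.003]
contact_force: [0.7, 0.1, 5.8]
opening: 0.0548
```

Request:
{"fn": "arm_command", "kwargs": {
  "rows": "0 0 10 0 0 0;0 0 30 0 0 0;0 0 60 0 0 0;0 0 90 0 0 0;0 0 110 0 0 0;0 0 110 0 0 0;0 0 110 0 0 0"
}}

```text
t: 15.15
tool_pos: [0.6653, -0.1272, 0.1934]
tool_rot: [-0.083, -3.14, 0.002]
contact_force: [-0.9, -1.0, -0.6]
opening: 0.0553
```

Request:
{"fn": "arm_command", "kwargs": {
  "rows": "-15 -16 0 0 0 0;-35 -38 0 0 0 0;-60 -65 0 0 0 0;-90 -96 0 0 0 0;-120 -128 0 0 0 0;-148 -158 0 0 0 0;-170 -181 0 0 0 0;-182 -194 0 0 0 0;-186 -198 0 0 0 0;-186 -198 0 0 0 0;-186 -198 0 0 0 0"
}}

```text
t: 16.52
tool_pos: [0.4798, -0.3246, 0.1934]
tool_rot: [0.081, 3.141, -0.001]
contact_force: [0.0, -0.7, -0.1]
opening: 0.0553
```

Request:
{"fn": "arm_command", "kwargs": {
  "rows": "0 0 -20 0 0 0;0 0 -50 0 0 0;0 0 -75 0 0 0;0 0 -90 0 0 0;0 0 -97 0 0 0;0 0 -99 0 0 0;0 0 -99 0 0 0;0 0 -99 0 0 0"
}}

```text
t: 17.52
tool_pos: [0.4803, -0.325, 0.0954]
tool_rot: [0.081, 3.139, -0.003]
contact_force: [0.8, 1.1, 0.5]
opening: 0.0553
```

Request:
{"fn": "arm_command", "kwargs": {
  "rows": "0 0 -2 0 0 0;0 0 -4 0 0 0;0 0 -6 0 0 0;0 0 -7.5 0 0 0;0 0 -8 0 0 0;0 0 -8.5 0 0 0;0 0 -8.5 0 0 0;0 0 -8.5 0 0 0"
}}

```text
t: 18.52
tool_pos: [0.4803, -0.3251, 0.0869]
tool_rot: [0.081, 3.139, -0.003]
contact_force: [0.5, -0.1, -0.5]
opening: 0.0555
```

Request:
{"fn": "arm_command", "kwargs": {
  "rows": "0 0 -0.5 0 0 0;0 0 -0.5 0 0 0;0 0 -0.5 0 0 0"
}}

```text
t: 18.9
tool_pos: [0.4804, -0.3251, 0.0867]
tool_rot: [0.081, 3.139, -0.003]
contact_force: [-0.9, 0.5, 1.9]
opening: 0.0551
```

Request:
{"fn": "arm_command", "kwargs": {
  "rows": "0 0 -0.5 0 0 0;0 0 -0.5 0 0 0;0 0 -0.5 0 0 0"
}}

```text
t: 19.27
tool_pos: [0.4805, -0.3252, 0.0867]
tool_rot: [0.081, 3.139, -0.003]
contact_force: [-2.7, 1.0, 5.1]
opening: 0.0554
```

Request:
{"fn": "arm_command", "kwargs": {
  "rows": "0 0 0 0 0 0;0 0 0 0 0 0;0 0 0 0 0 0;0 0 0 0 0 0;0 0 0 0 0 0;0 0 0 0 0 0;0 0 20 0 0 0;0 0 50 0 0 0;0 0 90 0 0 0;0 0 120 0 0 0;0 0 130 0 0 0;0 0 130 0 0 0",
  "jaw": 1
}}

```text
t: 20.78
tool_pos: [0.4807, -0.3254, 0.2177]
tool_rot: [0.081, 3.138, -0.005]
contact_force: [-0.6, -0.5, -0.0]
opening: 0.0854
```

Request:
{"fn": "arm_command", "kwargs": {
  "rows": "5 20 5 0 0 0;15 50 15 0 0 0;30 90 20 0 0 0;45 130 20 0 0 0;55 160 20 0 0 0;60 176 20 0 0 0;62 180 20 0 0 0;62 180 20 0 0 0;62 180 20 0 0 0"
}}

```text
t: 21.9
tool_pos: [0.5425, -0.1462, 0.2376]
tool_rot: [0.083, 3.138, -0.005]
contact_force: [-0.2, -0.8, -0.2]
opening: 0.0859
```

Run:
```python
from h import *
import pickle
c=cam("wrist");save("w6.png",c["f"],1.4);pickle.dump(c,open("w6.pkl","wb"))
o=monitor.get_obs();print(o["tool_pos"],o["tool_rot"],proj(c,[[.541,-.145,.019],[.541,-.145,.084]])*1.4)
```

```text
[ 0.54246426 -0.14621022  0.23764307] [ 0.08288348  3.13774394 -0.00536624] [[394.88399646 268.02964805]
 [395.76617277 303.87322532]]
```

View pics/w6.png

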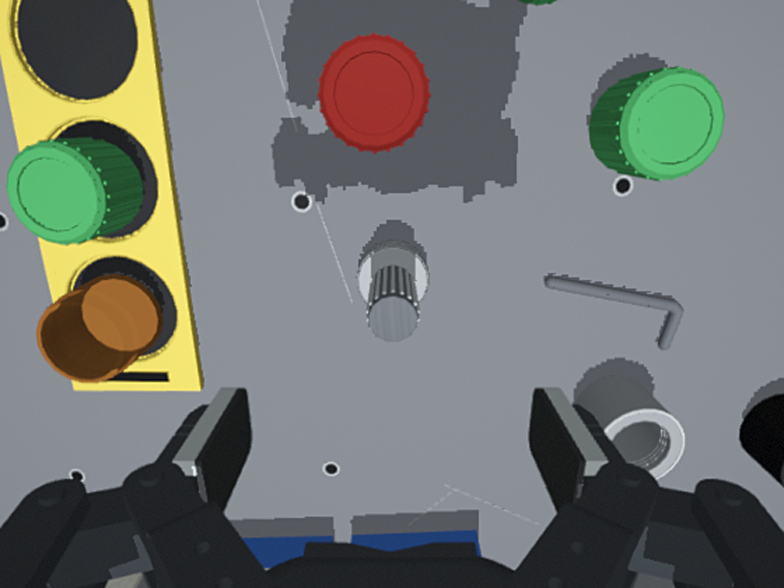

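Green and amber both stand in their nests. The gauge's handle top is at (393,317) and its plug disc is centred near (393,278), both in the 1.4x picture.

Run:
```python
from h import *
import pickle
c=pickle.load(open("w6.pkl","rb"))
print(ray(c,[[393/1.4,317/1.4]],.084)*1e3,ray(c,[[393/1.4,278/1.4]],.019)*1e3)
```

```text
[[ 547.71416074 -146.66976997   84.        ]] [[ 547.26249768 -146.45828559   19.        ]]
```

Two heights give the same point: (547.5,-146.5). Descending to grip the handle.

Request:
{"fn": "arm_command", "kwargs": {
  "rows": "5 -0.5 -10 0 0.1 0;5 -0.5 -40 0 0.1 0;5 -0.5 -75 0 0.1 0;5 -0.5 -105 0 0.1 0;5 -0.5 -122 0 0.1 0;5 -0.5 -130 0 0.1 0;5 -0.5 -131.5 0 0.1 0;5 -0.5 -131.5 0 0.1 0;5 -0.5 -131.5 0 0.1 0",
  "jaw": 1
}}

```text
t: 23.08
tool_pos: [0.5481, -0.1469, 0.1073]
tool_rot: [0.083, 3.138, -0.007]
contact_force: [-0.6, 0.4, 0.2]
opening: 0.0849
```

Request:
{"fn": "arm_command", "kwargs": {
  "rows": "0 0 0 0 0 0;0 0 0 0 0 0;0 0 0 0 0 0;0 0 0 0 0 0;0 0 0 0 0 0;0 0 0 0 0 0;0 0 0 0 0 0;0 0 0 0 0 0;0 0 0 0 0 0;0 0 0 0 0 0",
  "jaw": 0,
  "squeeze": 50
}}

```text
t: 24.32
tool_pos: [0.5482, -0.1469, 0.1074]
tool_rot: [0.083, 3.137, -0.006]
contact_force: [-0.4, 2.4, 2.8]
opening: 0.0236
```

Request:
{"fn": "arm_command", "kwargs": {
  "rows": "0 0 10 0 0 0;0 0 30 0 0 0;0 0 60 0 0 0;0 0 90 0 0 0;0 0 110 0 0 0;0 0 110 0 0 0;0 0 110 0 0 0"
}}

```text
t: 25.2
tool_pos: [0.5476, -0.1467, 0.2163]
tool_rot: [0.083, 3.139, -0.005]
contact_force: [0.4, 0.3, -3.5]
opening: 0.024
```

Request:
{"fn": "arm_command", "kwargs": {
  "rows": "-10 -12 0 0 0 0;-28 -32 0 0 0 0;-50 -57 0 0 0 0;-75 -86 0 0 0 0;-100 -115 0 0 0 0;-125 -143 0 0 0 0;-142 -163 0 0 0 0;-150 -172 0 0 0 0;-152 -174.5 0 0 0 0;-152 -174.5 0 0 0 0;-152 -174.5 0 0 0 0"
}}

```text
t: 26.58
tool_pos: [0.396, -0.3206, 0.2162]
tool_rot: [0.081, 3.139, -0.005]
contact_force: [-0.1, -0.7, -1.9]
opening: 0.0239
```

```bash
python3 nests.py y w7.png
```

```text
[ 0.39602181 -0.32062     0.21620669]
```

View pics/w7.png

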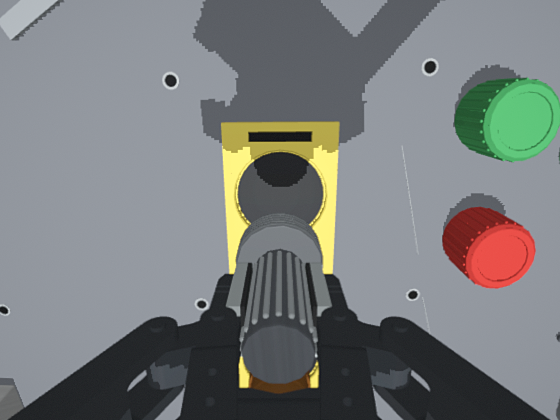

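The gauge hangs straight, and the near nest at (281,195) lies under it. Lowering.

Request:
{"fn": "arm_command", "kwargs": {
  "rows": "0 0 -20 0 0 0;0 0 -50 0 0 0;0 0 -75 0 0 0;0 0 -90 0 0 0;0 0 -96 0 0 0;0 0 -98 0 0 0;0 0 -98 0 0 0;0 0 -98 0 0 0"
}}

```text
t: 27.62
tool_pos: [0.3964, -0.3211, 0.1191]
tool_rot: [0.081, 3.138, -0.007]
contact_force: [0.9, -0.3, -2.3]
opening: 0.0236
```

Request:
{"fn": "arm_command", "kwargs": {
  "rows": "0 0 -2 0 0 0;0 0 -4 0 0 0;0 0 -6 0 0 0;0 0 -7 0 0 0;0 0 -7.5 0 0 0;0 0 -7.5 0 0 0;0 0 -7.5 0 0 0"
}}

```text
t: 28.5
tool_pos: [0.3965, -0.3211, 0.1117]
tool_rot: [0.081, 3.138, -0.007]
contact_force: [-0.2, 0.8, -2.4]
opening: 0.0239
```

Request:
{"fn": "arm_command", "kwargs": {
  "rows": "0 0 -0.5 0 0 0;0 0 -1 0 0 0;0 0 -1 0 0 0;0 0 -1 0 0 0"
}}

```text
t: 29.0
tool_pos: [0.3965, -0.3211, 0.1107]
tool_rot: [0.081, 3.138, -0.007]
contact_force: [0.0, 0.5, -3.1]
opening: 0.0244
```

Request:
{"fn": "arm_command", "kwargs": {
  "rows": "0 0 -0.5 0 0 0;0 0 -1 0 0 0;0 0 -1.3 0 0 0;0 0 -1.3 0 0 0"
}}

```text
t: 29.5
tool_pos: [0.3965, -0.3211, 0.1095]
tool_rot: [0.081, 3.138, -0.007]
contact_force: [-0.6, 0.4, -2.4]
opening: 0.024
```

Request:
{"fn": "arm_command", "kwargs": {
  "rows": "0 0 -0.4 0 0 0;0 0 -0.8 0 0 0;0 0 -0.8 0 0 0"
}}

```text
t: 29.88
tool_pos: [0.3966, -0.3212, 0.1094]
tool_rot: [0.081, 3.138, -0.006]
contact_force: [-2.4, 2.8, 4.3]
opening: 0.0238
```

Seated at 109.4 mm, exactly 2 mm above the pick height. Release and rise, then go to the black sleeve on a high path.

Request:
{"fn": "arm_command", "kwargs": {
  "rows": "0 0 0 0 0 0;0 0 0 0 0 0;0 0 0 0 0 0;0 0 0 0 0 0;0 0 0 0 0 0;0 0 0 0 0 0;0 0 0 0 0 0;0 0 20 0 0 0;0 0 50 0 0 0;0 0 90 0 0 0;0 0 120 0 0 0;0 0 120 0 0 0",
  "jaw": 1
}}

```text
t: 31.38
tool_pos: [0.3977, -0.3223, 0.2326]
tool_rot: [0.081, 3.134, -0.014]
contact_force: [0.0, 0.3, 0.2]
opening: 0.0852
```

Request:
{"fn": "arm_command", "kwargs": {
  "rows": "12 20 0 0 0.1 0;35 55 0 0 0.1 0;62 100 0 0 0.1 0;92 148 0 0 0.1 0;122 196 0 0 0.1 0;152 244 0 0 0.1 0;182 292 0 0 0.1 0;212 340 0 0 0.1 0;240 385 0 0 0.1 0;265 425 0 0 0.1 0;280 450 0 0 0.1 0;284 457 0 0 0.1 0"
}}

```text
t: 32.88
tool_pos: [0.6814, 0.1361, 0.2301]
tool_rot: [0.078, 3.139, -0.014]
contact_force: [-0.9, -0.8, 0.7]
opening: 0.0855
```

```bash
python3 caps.py 679 136 .046 black w8.png
```

```text
[0.68141424 0.13593687 0.23042205] [ 0.07852671  3.13832479 -0.01392311]
pred px of top 282 202 and of tool grasp pt [[282.34975588 302.93838876]]
```

View pics/w8.png

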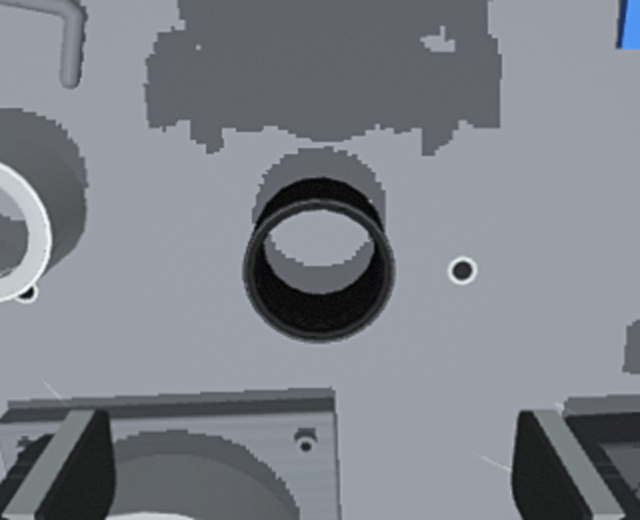

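The black sleeve's rim is at (281,207), so its centre is at about (683.5,135.7). I also take out a small 0.5° tool lean as I descend.

Request:
{"fn": "arm_command", "kwargs": {
  "rows": "2 0 -20 0.2 0.1 0;2 0 -60 0.5 0.1 0;2 0 -95 0.5 0.1 0;2 0 -120 0.5 0.1 0;2 0 -137 0.5 0.1 0;2 0 -146 0.5 0.1 0;2 0 -147 0.5 0.1 0;2 0 -147 0.5 0.1 0;2 0 -147 0.5 0.1 0",
  "jaw": 1
}}

```text
t: 34.05
tool_pos: [0.6842, 0.136, 0.0848]
tool_rot: [0.078, 3.138, 0.0]
contact_force: [-0.9, 0.7, -0.3]
opening: 0.0855
```

Request:
{"fn": "arm_command", "kwargs": {
  "rows": "0 0 0 0 0 0;0 0 0 0 0 0;0 0 0 0 0 0;0 0 0 0 0 0;0 0 0 0 0 0;0 0 0 0 0 0;0 0 0 0 0 0;0 0 0 0 0 0",
  "jaw": 0.3,
  "squeeze": 30
}}

```text
t: 35.05
tool_pos: [0.6849, 0.1362, 0.086]
tool_rot: [0.078, 3.136, 0.001]
contact_force: [0.4, 0.8, 5.7]
opening: 0.0581
```

Request:
{"fn": "arm_command", "kwargs": {
  "rows": "0 0 10 0 0 0;0 0 30 0 0 0;0 0 60 0 0 0;0 0 90 0 0 0;0 0 110 0 0 0;0 0 110 0 0 0;0 0 110 0 0 0"
}}

```text
t: 35.92
tool_pos: [0.6842, 0.1361, 0.1946]
tool_rot: [0.078, 3.138, 0.0]
contact_force: [-0.1, 0.3, -1.8]
opening: 0.0578
```

Request:
{"fn": "arm_command", "kwargs": {
  "rows": "-10 12 0 0 0 0;-26 32 0 0 0 0;-46 58 0 0 0 0;-68 86 0 0 0 0;-90 114 0 0 0 0;-110 139 0 0 0 0;-125 158 0 0 0 0;-133 168 0 0 0 0;-135.5 171.5 0 0 0 0;-135.5 171.5 0 0 0 0;-135.5 171.5 0 0 0 0"
}}

```text
t: 37.3
tool_pos: [0.5493, 0.307, 0.1946]
tool_rot: [0.08, 3.138, -0.0]
contact_force: [-0.7, -0.2, -2.0]
opening: 0.0578
```

```bash
python3 nests.py b w9.png
```

```text
nest 608.7 302.8 d 70.2
nest 466.0 314.0 d 72.0
[0.54923308 0.30696944 0.19462093]
```

View pics/w9.png

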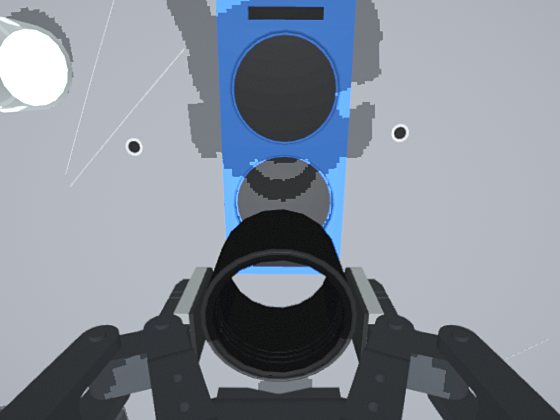

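The near nest is measured at (466,314), which puts the far one at (550,309). I nudge +2 mm in y and lower.

Request:
{"fn": "arm_command", "kwargs": {
  "rows": "0.5 2 -20 0 0.1 0;0.5 2 -50 0 0.1 0;0.5 2 -75 0 0.1 0;0.5 2 -90 0 0.1 0;0.5 2 -97 0 0.1 0;0.5 2 -99 0 0.1 0;0.5 2 -99 0 0.1 0;0.5 2 -99 0 0.1 0"
}}

```text
t: 38.35
tool_pos: [0.5503, 0.3092, 0.0967]
tool_rot: [0.08, 3.138, 0.001]
contact_force: [0.1, -0.2, -0.3]
opening: 0.0578
```

Request:
{"fn": "arm_command", "kwargs": {
  "rows": "0 0 -2 0 0 0;0 0 -4 0 0 0;0 0 -6 0 0 0;0 0 -7 0 0 0;0 0 -7.5 0 0 0;0 0 -7.5 0 0 0;0 0 -7.5 0 0 0"
}}

```text
t: 39.22
tool_pos: [0.5504, 0.3093, 0.0893]
tool_rot: [0.08, 3.138, 0.001]
contact_force: [0.9, 0.1, -0.1]
opening: 0.0577
```

Request:
{"fn": "arm_command", "kwargs": {
  "rows": "0 0 -0.5 0 0 0;0 0 -1 0 0 0;0 0 -1 0 0 0;0 0 -1 0 0 0"
}}

```text
t: 39.72
tool_pos: [0.5504, 0.3092, 0.0883]
tool_rot: [0.08, 3.138, 0.001]
contact_force: [0.4, 0.2, -0.9]
opening: 0.0577
```

Request:
{"fn": "arm_command", "kwargs": {
  "rows": "0 0 -0.4 0 0 0;0 0 -0.8 0 0 0;0 0 -0.8 0 0 0;0 0 -0.8 0 0 0"
}}

```text
t: 40.22
tool_pos: [0.5504, 0.3093, 0.0879]
tool_rot: [0.08, 3.138, 0.001]
contact_force: [-3.0, -1.2, 4.5]
opening: 0.0577
```

Request:
{"fn": "arm_command", "kwargs": {
  "rows": "0 0 -0.3 0 0 0;0 0 -0.5 0 0 0;0 0 -0.5 0 0 0"
}}

```text
t: 40.6
tool_pos: [0.5505, 0.3093, 0.0879]
tool_rot: [0.08, 3.138, 0.001]
contact_force: [-3.7, -1.6, 5.7]
opening: 0.0578
```

The sleeve is seated. Release, rise and go over the frosted pot.

Request:
{"fn": "arm_command", "kwargs": {
  "rows": "0 0 0 0 0 0;0 0 0 0 0 0;0 0 0 0 0 0;0 0 0 0 0 0;0 0 0 0 0 0;0 0 0 0 0 0;0 0 20 0 0 0;0 0 50 0 0 0;0 0 90 0 0 0;0 0 120 0 0 0;0 0 140 0 0 0;0 0 140 0 0 0",
  "jaw": 1
}}

```text
t: 42.1
tool_pos: [0.5514, 0.3097, 0.2307]
tool_rot: [0.08, 3.134, 0.004]
contact_force: [0.0, 0.1, -0.4]
opening: 0.0854
```

Request:
{"fn": "arm_command", "kwargs": {
  "rows": "-8 -13 0 0 0.1 0;-23 -35 0 0 0.1 0;-42 -64 0 0 0.1 0;-63 -97 0 0 0.1 0;-84 -130 0 0 0.1 0;-101 -156 0 0 0.1 0;-110 -169 0 0 0.1 0;-113 -172.5 0 0 0.1 0;-113 -172.5 0 0 0.1 0;-113 -172.5 0 0 0.1 0"
}}

```text
t: 43.35
tool_pos: [0.4387, 0.1377, 0.2308]
tool_rot: [0.079, 3.136, 0.004]
contact_force: [-0.6, -0.5, 0.6]
opening: 0.0856
```

```bash
python3 caps.py 438 136.6 .050 white w10.png
```

```text
[0.43872214 0.13767562 0.23080237] [0.07877845 3.13600591 0.00393605]
pred px of top 277 205 and of tool grasp pt [[281.11972928 301.98143163]]
```

View pics/w10.png

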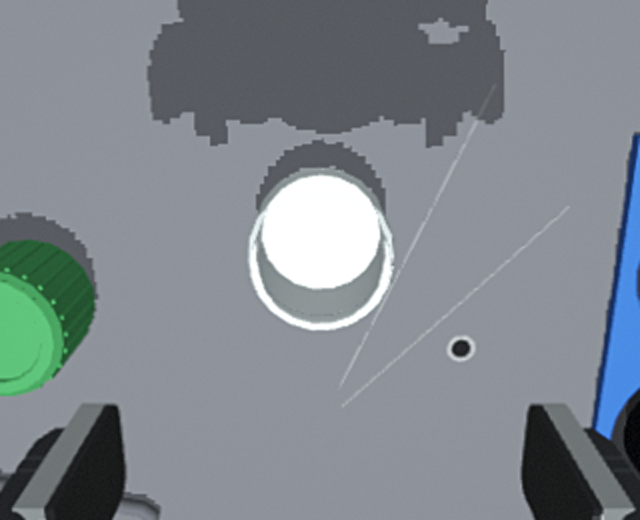

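The frosted pot's rim is centred near (278,206), within 1 mm of the prediction. Grasping.

Request:
{"fn": "arm_command", "kwargs": {
  "rows": "0 -0.5 -20 0 0.2 0;0 -0.5 -60 0 0.2 0;0 -0.5 -95 0 0.2 0;0 -0.5 -120 0 0.2 0;0 -0.5 -137 0 0.2 0;0 -0.5 -146 0 0.2 0;0 -0.5 -147.5 0 0.2 0;0 -0.5 -147.5 0 0.2 0;0 -0.5 -147.5 0 0.2 0",
  "jaw": 1
}}

```text
t: 44.52
tool_pos: [0.4395, 0.1373, 0.0843]
tool_rot: [0.079, 3.138, 0.004]
contact_force: [-0.0, 0.1, 0.0]
opening: 0.0853
```

Request:
{"fn": "arm_command", "kwargs": {
  "rows": "0 0 0 0 0 0;0 0 0 0 0 0;0 0 0 0 0 0;0 0 0 0 0 0;0 0 0 0 0 0;0 0 0 0 0 0;0 0 0 0 0 0;0 0 0 0 0 0",
  "jaw": 0.3,
  "squeeze": 30
}}

```text
t: 45.52
tool_pos: [0.4401, 0.1374, 0.0852]
tool_rot: [0.079, 3.136, 0.005]
contact_force: [-1.0, -0.0, 6.0]
opening: 0.0539
```

Request:
{"fn": "arm_command", "kwargs": {
  "rows": "0 0 10 0 0 0;0 0 30 0 0 0;0 0 60 0 0 0;0 0 90 0 0 0;0 0 110 0 0 0;0 0 110 0 0 0;0 0 110 0 0 0"
}}

```text
t: 46.4
tool_pos: [0.4395, 0.1373, 0.1943]
tool_rot: [0.079, 3.138, 0.004]
contact_force: [-0.4, -0.5, 0.2]
opening: 0.0536
```

Request:
{"fn": "arm_command", "kwargs": {
  "rows": "2 12 0 0 0 0;5 32 0 0 0 0;9 58 0 0 0 0;14 88 0 0 0 0;18 118 0 0 0 0;22 144 0 0 0 0;25 164 0 0 0 0;26 174 0 0 0 0;26.5 176.5 0 0 0 0;26.5 176.5 0 0 0 0;26.5 176.5 0 0 0 0"
}}

```text
t: 47.78
tool_pos: [0.466, 0.3133, 0.1943]
tool_rot: [0.08, 3.138, 0.004]
contact_force: [-0.7, 0.7, -0.0]
opening: 0.0536
```

```bash
python3 nests.py b w11.png
```

```text
[0.4660346  0.31328649 0.19431547]
```

View pics/w11.png

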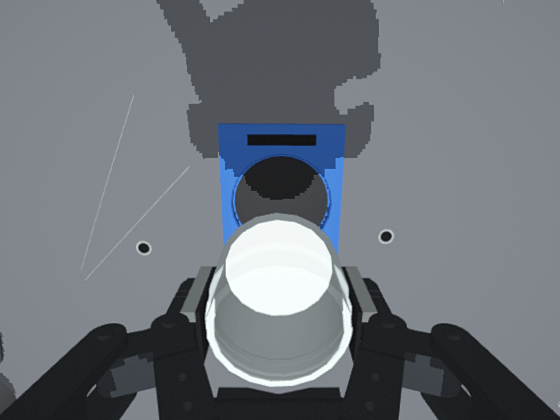

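The frosted pot is held upright, with the near nest under it at (281,200). Lowering.

Request:
{"fn": "arm_command", "kwargs": {
  "rows": "0 0.5 -20 0 0.1 0;0 0.5 -50 0 0.1 0;0 0.5 -75 0 0.1 0;0 0.5 -90 0 0.1 0;0 0.5 -97 0 0.1 0;0 0.5 -99 0 0.1 0;0 0.5 -99 0 0.1 0;0 0.5 -99 0 0.1 0"
}}

```text
t: 48.82
tool_pos: [0.4666, 0.3141, 0.0963]
tool_rot: [0.08, 3.138, 0.005]
contact_force: [1.0, 0.3, 0.2]
opening: 0.0539
```

Request:
{"fn": "arm_command", "kwargs": {
  "rows": "0 0 -2 0 0 0;0 0 -4 0 0 0;0 0 -6 0 0 0;0 0 -7 0 0 0;0 0 -7.5 0 0 0;0 0 -7.5 0 0 0;0 0 -7.5 0 0 0"
}}

```text
t: 49.7
tool_pos: [0.4666, 0.3141, 0.0889]
tool_rot: [0.08, 3.138, 0.005]
contact_force: [0.5, 0.4, -1.4]
opening: 0.054
```

Request:
{"fn": "arm_command", "kwargs": {
  "rows": "0 0 -0.5 0 0 0;0 0 -1 0 0 0;0 0 -1 0 0 0;0 0 -1 0 0 0"
}}

```text
t: 50.2
tool_pos: [0.4666, 0.3141, 0.0879]
tool_rot: [0.08, 3.138, 0.006]
contact_force: [0.4, 0.2, -0.3]
opening: 0.0541
```

Request:
{"fn": "arm_command", "kwargs": {
  "rows": "0 0 -0.5 0 0 0;0 0 -0.8 0 0 0;0 0 -0.8 0 0 0;0 0 -0.8 0 0 0"
}}

```text
t: 50.7
tool_pos: [0.4667, 0.3141, 0.0873]
tool_rot: [0.08, 3.138, 0.005]
contact_force: [-1.6, -0.2, 2.4]
opening: 0.0539
```

Request:
{"fn": "arm_command", "kwargs": {
  "rows": "0 0 -0.3 0 0 0;0 0 -0.5 0 0 0;0 0 -0.5 0 0 0"
}}

```text
t: 51.08
tool_pos: [0.4668, 0.3142, 0.0873]
tool_rot: [0.08, 3.138, 0.005]
contact_force: [-2.3, -1.3, 4.5]
opening: 0.054
```

Seated at 87.3 mm, with the pick at 85.2 mm. Release, rise and pull back out of the views for a last check.

Request:
{"fn": "arm_command", "kwargs": {
  "rows": "0 0 0 0 0 0;0 0 0 0 0 0;0 0 0 0 0 0;0 0 0 0 0 0;0 0 0 0 0 0;0 0 0 0 0 0;0 0 20 0 0 0;0 0 50 0 0 0;0 0 90 0 0 0;0 0 120 0 0 0;0 0 150 0 0 0;0 0 150 0 0 0",
  "jaw": 1
}}

```text
t: 52.58
tool_pos: [0.4684, 0.315, 0.2422]
tool_rot: [0.079, 3.13, 0.011]
contact_force: [-0.4, 0.1, -0.6]
opening: 0.0853
```

Request:
{"fn": "arm_command", "kwargs": {
  "rows": "-20 20 10 0 0 0;-50 50 20 0 0 0;-85 85 30 0 0 0;-120 125 40 0 0 0;-150 170 50 0 0 0;-175 210 60 0 0 0;-190 240 60 0 0 0;-200 260 60 0 0 0;-200 260 60 0 0 0;-200 260 60 0 0 0;-200 260 60 0 0 0"
}}

```text
t: 53.95
tool_pos: [0.2691, 0.5742, 0.3021]
tool_rot: [0.082, 3.13, 0.011]
contact_force: [0.0, -0.4, 0.8]
opening: 0.0854
```

Run:
```python
from h import *
a=cam("top")["f"];b=cam("side")["f"]
A=cv2.resize(a[90:310,80:480],(800,440),interpolation=cv2.INTER_CUBIC)[:, :]
s1=cv2.resize(b[110:200,180:350],None,fx=2.35,fy=2.35)[:,:400];s2=cv2.resize(b[290:410,240:430],(400,252))
A=cv2.resize(A,(640,352));o=np.zeros((600,800,3),np.uint8);o[:352,:640]=A
o[352:352+s1.shape[0],:s1.shape[1]]=s1;o[348:600,400:]=s2
save("end.png",o)
o=monitor.get_obs();print(o["t"],o["tool_pos"],o["contact_force"],o["opening"])
```

```text
54.05 [0.26900248 0.57434263 0.30231313] [-0.19197885 -0.03780888  0.210478  ] 0.08556241358873518
```

View pics/end.png

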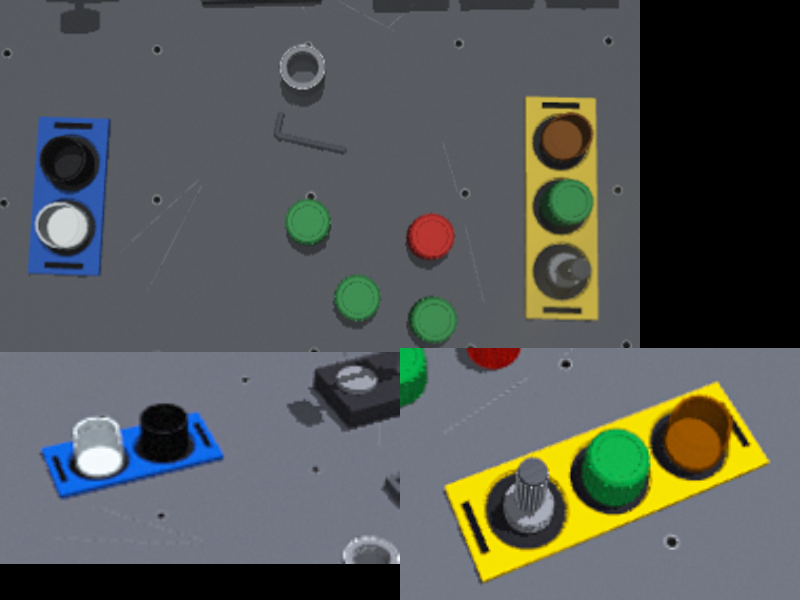

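The last picture shows all five parts upright inside their nests. The ring, red cap, hex key and the three other green caps are where they were. Handing in.

```bash
python3 -c "
from station import workorder
print(workorder.finish_job())"
```

```text
the job is handed in; nothing more can be done
None
```

Both kits are made up and the job was handed in at about 54 s, well inside the 128 s limit.

- **Blue tray:** the frosted pot is in the near nest and the black sleeve in the far nest.
- **Yellow tray:** the plug gauge is in the near nest, the green cap (the one farthest from the base) in the middle and the amber pot in the far nest.

**Last checks:**
- Each part met its nest floor about 2 mm above its pick-up height, as the nest depth requires, with 4–6 N of contact before release.
- The final top and side pictures show all five upright inside their nests. The ring, red cap, hex key and three spare green caps look unmoved.
- The gripper was open, touching nothing and clear of the work.

**What disagreed:**
- The top and side views differed by about 5 mm in y throughout (10 mm on the gauge). Part positions from them also came out about 2–6 mm short in x, which I corrected from wrist-camera views.
- The gripper read 54–55 mm on both pots and the green cap (dia 58 mm), about 24 mm on the gauge's 27 mm handle, but 58 mm on the black sleeve. The pads may have reached onto the pots' thread; no part slipped.

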